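Screen the worn balls out of the tumbling media

TASK

The ceramic tumbling balls in the sieve bowl have to be screened: take the wooden stirrer from its fork stand and stir the balls with its foot until every worn small one has dropped through the plate into the pan below, with all the big ones still in the sieve bowl. Then hang the stirrer back upright by its collar in the fork. Keep the gripper itself off the bowl and the balls, and leave the tape rolls and the jar where they are.

Things in the scene. Friction and masses are not known exactly. Their poses are not given: they have to be found in the camera images.
- sieve: round spun-steel screening bowl standing on its receiver pan, one unit fixed to the bench. Bowl: open at the top, flat bottom of 116 mm diameter at z = 50 mm, wall flaring out at 45 degrees to 164 mm inside diameter, then upright to the rim at z = 92 mm (170 mm outside), two small wire handles. Pan below: 132 mm outside. Origin: centre of the underside. x and y run along the rows of holes
- sieve_plate (a point): centre of the upper face of the bowl's flat bottom plate, 50 mm above the bench, 42 mm below the rim, z up. The plate is 4 mm thick with 21 square holes 15 x 15 mm: centres at x, y = 0, +-26, +-52 mm from here along the sieve's axes, without the four corners; flat lands 11 mm wide between them. At the wall the holes are cut off by it. Below is 42 mm of empty space to the pan's floor
- stand: grey steel stand fixed to the bench: base plate 100 x 90 x 10 mm, a post 40 mm wide at its +x side, and at the top a level fork of two 8 mm thick tines with an open 26 mm slot between them. The slot runs along the stand's x axis and is open at -x. Origin: on the bench below the hanging point
- stand_fork (a point): the hanging point: middle of the fork's slot, level with the upper face of the tines, 90 mm above the bench. The slot is closed 31 mm behind it (+x, the post) and open 30 mm in front (-x). The rod also passes the slot from straight above, with 4 mm to spare on each side. Nothing of the stand rises more than 3 mm above this point
- stirrer: turned wooden stirrer, 147 mm long, about 0.05 kg, straight 18 mm round rod with a collar (42 mm diameter, 7 mm thick). Origin: centre of the foot (lower end); z along the rod towards the handle end. It starts hanging upright in the fork, the collar's underside resting on the tines and the foot 20 mm above the bench
- stirrer_foot (a point): centre of the stirrer's foot (z = 0 of the stirrer)
- stirrer_collar (a point): centre of the underside of the stirrer's collar, 70 mm above the foot
- stirrer_grip (a point): point on the stirrer's axis to grip, 115 mm above the foot; the handle is the 18 mm round part from 85 to 137 mm above the foot. Grip it firmly: it can slowly turn in the fingers if the foot is pushed hard
- big_1_center (a point): centre of a full-size ball: 22 mm diameter, 20 g, slippery grey ceramic; too big for the holes, it sits on the plate (or 3 mm down in a hole's mouth)
- big_2_center (a point): centre of a full-size ball: 22 mm diameter, 20 g, slippery grey ceramic; too big for the holes, it sits on the plate (or 3 mm down in a hole's mouth)
- big_3_center (a point): centre of a full-size ball: 22 mm diameter, 20 g, slippery grey ceramic; too big for the holes, it sits on the plate (or 3 mm down in a hole's mouth)
- big_4_center (a point): centre of a full-size ball: 22 mm diameter, 20 g, slippery grey ceramic; too big for the holes, it sits on the plate (or 3 mm down in a hole's mouth)
- big_5_center (a point): centre of a full-size ball: 22 mm diameter, 20 g, slippery grey ceramic; too big for the holes, it sits on the plate (or 3 mm down in a hole's mouth)
- big_6_center (a point): centre of a full-size ball: 22 mm diameter, 20 g, slippery grey ceramic; too big for the holes, it sits on the plate (or 3 mm down in a hole's mouth)
- small_1_center (a point): centre of a worn small ball: 12 mm diameter, 10 g, slippery grey ceramic; starts on a land of the plate and drops through a hole once its centre is over it
- small_2_center (a point): centre of a worn small ball: 12 mm diameter, 10 g, slippery grey ceramic; starts on a land of the plate and drops through a hole once its centre is over it
- small_3_center (a point): centre of a worn small ball: 12 mm diameter, 10 g, slippery grey ceramic; starts on a land of the plate and drops through a hole once its centre is over it
- small_4_center (a point): centre of a worn small ball: 12 mm diameter, 10 g, slippery grey ceramic; starts on a land of the plate and drops through a hole once its centre is over it
- small_5_center (a point): centre of a worn small ball: 12 mm diameter, 10 g, slippery grey ceramic; starts on a land of the plate and drops through a hole once its centre is over it
- kapton: roll of thin adhesive tape, 58 mm across and 12 mm high, lying loose on the bench; bystander. Origin: centre of the underside
- flux_jar: small white screw jar, 35 mm across and 30 mm high, standing loose; bystander. Origin: centre of the underside
- blue_tape: roll of masking tape, 66 mm across and 19 mm high, lying loose; bystander. Origin: centre of the underside

How it is judged (in metres and radians):
On the way, in this order (a step that is already met when the one before it is completed fails the run):
1. the stirrer's foot is down among the balls in the sieve bowl (horizontal distance between stirrer_foot and sieve_plate below 0.064 m and z of stirrer_foot in the frame of sieve_plate below 0.015 m), for 0.1 s.
2. all five worn small balls have dropped through the plate into the pan, the six big ones are in the sieve bowl (horizontal distance between each of small_1_center, small_2_center, small_3_center, small_4_center, small_5_center and sieve_plate below 0.064 m and z of each of small_1_center, small_2_center, small_3_center, small_4_center, small_5_center in the frame of sieve_plate below -0.012 m and horizontal distance between each of big_1_center, big_2_center, big_3_center, big_4_center, big_5_center, big_6_center and sieve_plate below 0.083 m and z of big_1_center in the frame of sieve_plate between 0 and 0.042 m and z of big_2_center in the frame of sieve_plate between 0 and 0.042 m and z of big_3_center in the frame of sieve_plate between 0 and 0.042 m and z of big_4_center in the frame of sieve_plate between 0 and 0.042 m and z of big_5_center in the frame of sieve_plate between 0 and 0.042 m and z of big_6_center in the frame of sieve_plate between 0 and 0.042 m), for 0.2 s.
At the end, for the whole second after the job is handed in: the five small balls are in the pan, below the plate; the six big balls are in the sieve bowl, on the plate; the stirrer hangs still and upright (within 6 degrees) in the fork, its collar on both tines (within 4 mm of their height), at most 22 mm from the hanging point (all of step 2 and horizontal distance between stirrer_collar and stand_fork below 0.022 m and y of stirrer_collar in the frame of stand_fork between -0.007 and 0.007 m and z of stirrer_collar in the frame of stand_fork between -0.004 and 0.004 m and angle between stirrer's own z axis and vertical below 0.1 rad and linear speed of stirrer below 0.02 m/s); the robot touches nothing.
It fails at once if a big or small ball leaves the sieve bowl (horizontal distance between any of big_1_center, big_2_center, big_3_center, big_4_center, big_5_center, big_6_center, small_1_center, small_2_center, small_3_center, small_4_center, small_5_center and sieve_plate above 0.095 m).
It fails at once if the gripper touches the sieve or a ball (contact force between any of the arm, the fingers and sieve above 0.5 N or contact force between any of the arm, the fingers and big_1 above 0.5 N or contact force between any of the arm, the fingers and big_2 above 0.5 N or contact force between any of the arm, the fingers and big_3 above 0.5 N or contact force between any of the arm, the fingers and big_4 above 0.5 N or contact force between any of the arm, the fingers and big_5 above 0.5 N or contact force between any of the arm, the fingers and big_6 above 0.5 N or contact force between any of the arm, the fingers and small_1 above 0.5 N or contact force between any of the arm, the fingers and small_2 above 0.5 N or contact force between any of the arm, the fingers and small_3 above 0.5 N or contact force between any of the arm, the fingers and small_4 above 0.5 N or contact force between any of the arm, the fingers and small_5 above 0.5 N).
It fails at once if a tape roll or the jar is moved by more than 15 mm (distance of any of kapton, flux_jar, blue_tape from where it was at the start of the episode above 0.015 m).
It also fails if it takes over 72 s, if anything falls off the work surface, if the arm or the gripper's body presses on something with over 40 N, if the wrist force passes 120 N, or if a joint passes its speed limit or range.

ROBOT

A 6-joint arm with a two-finger parallel gripper is mounted at the origin on a cart in front of the work surface, level with it; the furniture and walls round the work are solid. World frame = base frame: x ahead of the robot, y to its left, z up, the work surface at z = 0. Lengths are in mm, angles in degrees, forces in N, time in s.
With the tool pointing down it reaches from about 300 to 875 mm from the base axis. Payload 4.2 kg.
Tool frame: the origin (TCP) lies between the finger pads; the fingertips stand 8 mm ahead of it and the grasp point (between the pads) lies 11 mm behind it; z points along the fingers, y is the line along which they close (so a half turn about z gives the same grasp; the last joint's range is limited). The gripper opens to 85 mm and grips with 20 to 120 N. Pads are 22 mm wide; open, the fingers measure 114 mm over their backs; the gripper's body (76 mm by 85 mm) begins 54 mm behind the grasp point. The pads swing forward as they close: fully open they stand 13 mm farther back than shut.
Start: joints at [-77.407, 18.312, 89.639, -0, 72.044, -1.146], TCP at [136.57, -558.564, 201.138] pointing down, gripper open.
Joint ranges: [-177.97, 177.97], [-48.28, 115.42], [12.27, 149.76], [-77.06, 257.06], [2.81, 150.46], [-146.56, 146.56]. Speed limits (degrees/s): [147.25, 147.25, 180, 180, 180, 180].

INTERFACE

Orientations are given as [roll, pitch, yaw] about the fixed x, y, z axes, in that order (R = Rz(yaw) Ry(pitch) Rx(roll)).
In Python, from workcell import manip gives the robot as it stands.
- The arm moves only by the tool drive_tool, never from a script. Its argument "plan" is a list of rows, each an object with "linear": the shift along the tool's x, y, z in mm, a list of three; "roll": the turn about the tool's z in degrees. In form: [{"linear": [tx, ty, tz], "roll": roll}, ...]. A call has 1 to 20 rows; each row shifts and turns the commanded pose from where the row before left it, along the tool's axes as they then stand; what a row does not reach is not made up. A row lasts 1/8 s, in which the tool goes at most 62.5 mm and 10.7 degrees, less where a joint would pass 70% of its speed; a pose out of reach is approached as far as the arm can. A call is refused whole if a number of a shift passes 62.5 or a number of a turn 10.7, either way. A call with a gripper value outside its range is refused whole. "fingers" is the opening, from -1 (shut) to 1 (fully open), set as the call begins (left out, the last holds). The fingers move at their own pace and stop on an object; "newtons" is the grip in N (left out, the last holds). Time passes only in rows, so rows that do not move let the fingers close. It gives the time, the measured TCP pose, the force, the opening and the grip force at its end, in the units of the state.
- manip.get_obs(): the state, without advancing time (a new reading comes with each control period).
- manip.read_camera(name): name is "scene" or "top" or "wrist"; returns (picture, depth): 480x640x3 uint8, red, green, blue; 480x640 float32, mm along the optical axis (not along the pixel's ray), 0 where there is no reading.
- manip.get_calibration(name): a dict with "camera_matrix" (3x3 intrinsics, pixels), "view" (4x4, takes a point from world to camera coordinates); the wrist camera has in their place "hand_eye" (4x4, takes a point from camera to tool coordinates, whose origin is the TCP and whose axes are the flange's). Camera axes: x right, y up, looking along -z (the intrinsics and any distortion apply to the point x, -y, -z); pixel columns grow to the right and rows downward; lengths in mm; the calibration is good to about 2 mm. A picture is of the moment at which its call begins: read the wrist's pose just before it. get_calibration takes no time and is no camera call.
- manip.finish_job(): hands the job in; it is judged then, once.
The state is a dict: "time": time; "joints": joint angles; "qvel": joint speeds; "tau": joint torques, N m; "tcp_pos": TCP position; "ee_rot": TCP orientation; "contact_force": force on the tool from outside, world axes, zero at the start; "wrist_torque": the same for the moment, N m; "opening": finger opening in mm; "grip_force": force on a finger pad.
Only numpy, scipy, OpenCV 4.12 (cv2) and the standard library are available. Lean on these libraries where they do the work, as an engineer would, in place of code of your own. Each camera call takes 0.05 s, during which the arm holds its last target. There are 200 camera calls.

## Working session

There is one attempt and no reset: what is moved stays moved. The work goes in short steps, Python scripts to look and compute and a tool call to move; the robot and the scene stay as the last step left them, time stands still between calls to the robot, and variables do not carry over. Pictures are saved under pics/ and viewed, at most 10 in all, crops included, and the job is handed in when it is done.

Besides the shell and the picture viewer there is one more tool, called as a command line: name --argument value ..., lists and objects as JSON in quotes. drive_tool: Moves the arm, as the interface text tells. Its arguments: {"type":"object","properties":{"plan":{"type":"array"},"fingers":{"type":"number"},"newtons":{"type":"number"}},"required":["plan"]}

```bash
mkdir -p pics
cat > h.py <<'E'
import numpy as np, cv2
from workcell import manip
def cam(name):
    o=manip.get_obs(); p,d=manip.read_camera(name); c=manip.get_calibration(name); return o,p,d,c
def save(n,p): cv2.imwrite('pics/'+n+'.png',cv2.cvtColor(p,cv2.COLOR_RGB2BGR))
def ray(c,u,v):
    K=np.array(c['camera_matrix']);V=np.array(c['view']);D=c.get('distortion',None)
    x=np.linalg.solve(K,[u,v,1.]); d=np.array([x[0],-x[1],-1.])
    R=V[:3,:3];t=V[:3,3]; return -R.T@t, R.T@d
def onz(c,u,v,z):
    o,d=ray(c,u,v); return o+d*(z-o[2])/d[2]
def pix(c,P):
    K=np.array(c['camera_matrix']);V=np.array(c['view']); q=V[:3,:3]@np.array(P,float)+V[:3,3]
    w=K@np.array([q[0],-q[1],-q[2]]); return w[:2]/w[2]
E
python3 - <<'E'
from h import *
for n in ('scene','top'):
    o,p,d,c=cam(n); save(n,p); print(n,{k:np.round(v,3).tolist() if not isinstance(v,str) else v for k,v in c.items()}); np.savez('pics/'+n+'.npz',p=p,d=d)
print(o)
print(manip.get_calibration('wrist'))
E
```

```text
scene {'camera_matrix': [[580.857, 0.0, 318.911], [0.0, 580.857, 249.685], [0.0, 0.0, 1.0]], 'view': [[-0.697, -0.717, -0.006, 442.74], [0.507, -0.499, 0.703, -281.172], [-0.507, 0.487, 0.712, -725.038], [0.0, 0.0, 0.0, 1.0]]}
top {'camera_matrix': [[546.193, 0.0, 318.898], [0.0, 546.193, 241.104], [0.0, 0.0, 1.0]], 'view': [[-0.024, -1.0, -0.004, 138.411], [0.978, -0.025, 0.208, -535.369], [-0.208, 0.001, 0.978, -844.889], [0.0, 0.0, 0.0, 1.0]]}
{'time': 0.05, 'joints': array([-7.74059358e+01,  1.83495913e+01,  8.97062835e+01, -3.52595184e-04,
        7.20433626e+01, -1.14546769e+00]), 'qvel': array([-0.02015046, -0.06225139, -0.02680643,  0.00530612,  0.02047868,
       -0.03345404]), 'tau': array([-3.53954483e-04, -4.16797256e+01, -2.34981322e+01, -8.66517303e-05,
        4.56622991e-03, -5.96452978e-06]), 'tcp_pos': array([ 136.4554459 , -558.03103989,  200.30367767]), 'ee_rot': array([-1.79900776e+02, -1.64867511e-03,  1.37396395e+01]), 'contact_force': array([ 0.36489669,  0.29939499, -0.19222457]), 'wrist_torque': array([-0.01137181,  0.03036513, -0.03584269]), 'grip_force': 0.0, 'opening': 84.66508234425665}
{'camera_matrix': array([[432.02952175,   0.        , 316.11142556],
       [  0.        , 432.02952175, 240.78570983],
       [  0.        ,   0.        ,   1.        ]]), 'hand_eye': array([[-5.08129148e-04,  9.61121965e-01,  2.76123722e-01,
         6.93896254e+01],
       [ 9.99999489e-01,  2.47115985e-04,  9.80068957e-04,
         3.84210756e-01],
       [ 8.73731217e-04,  2.76124079e-01, -9.61121600e-01,
        -1.73265680e+02],
       [ 0.00000000e+00,  0.00000000e+00,  0.00000000e+00,
         1.00000000e+00]])}
```

View pics/top.png

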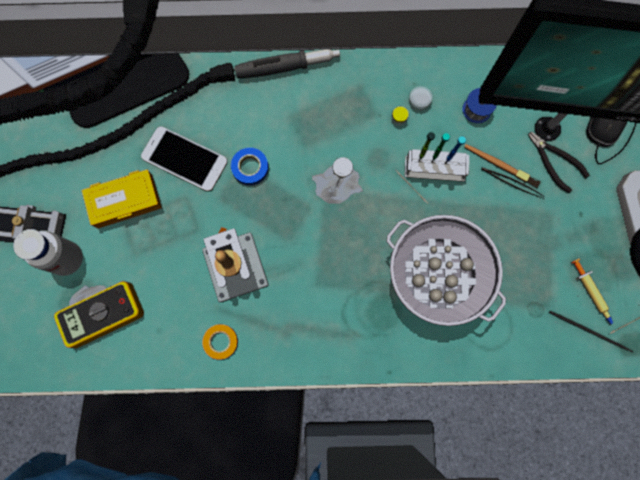

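View pics/scene.png

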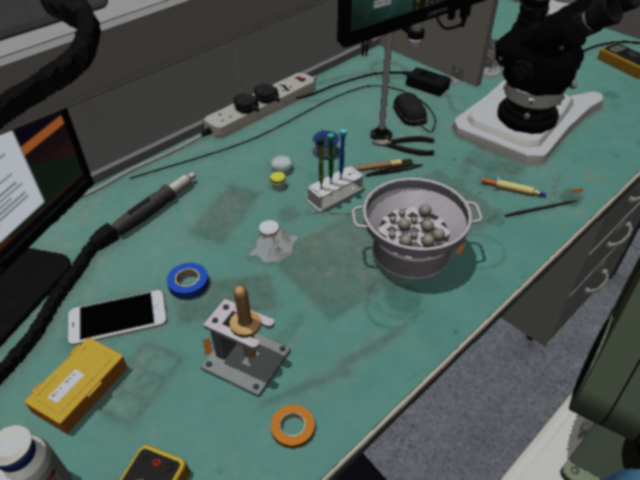

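Top view: bowl at about (446,270) with the balls, the stand with the stirrer at about (228,262), kapton at (220,342), blue tape at (250,166). The jar is probably at (342,168). Next I measure these.

```bash
cat >> h.py <<'E'
def cloud(c,d):
    K=np.array(c['camera_matrix']);V=np.array(c['view']); v,u=np.mgrid[:480,:640]
    x=(u-K[0,2])/K[0,0]*d; y=(v-K[1,2])/K[1,1]*d
    q=np.stack([x,-y,-d],-1)-V[:3,3]; return q@V[:3,:3]
def circ(P):
    A=np.c_[2*P[:,:2],np.ones(len(P))]; s=np.linalg.lstsq(A,(P[:,:2]**2).sum(1),rcond=None)[0]; return s[:2],np.sqrt(s[2]+s[:2]@s[:2])
E
python3 - <<'E'
from h import *
for n in ('top','scene'):
    z=np.load(f'pics/{n}.npz');p,d=z['p'],z['d'];c=manip.get_calibration(n)
    W=cloud(c,d); ok=d>0
    C0=onz(c,446,270,90) if n=='top' else C0
    S0=onz(c,228,262,90) if n=='top' else S0
    r=np.hypot(*(W[...,:2]-C0[:2]).transpose(2,0,1))
    m=ok&(r<100)&(W[...,2]>87)&(W[...,2]<97)&(r>70); P=W[m]
    print(n,'bowl guess',C0,'rim',circ(P),len(P),P[:,2].mean())
    print(' bench z',np.median(W[ok&(abs(W[...,2])<15)][:,2]))
    rs=np.hypot(*(W[...,:2]-S0[:2]).transpose(2,0,1))
    hh=p.astype(int); wood=(hh[...,0]-hh[...,2]>40)
    for lo,hi in((80,94),(94,101),(110,175)):
        m=ok&(rs<70)&(W[...,2]>lo)&(W[...,2]<hi)
        mw=m&wood; mg=m&~wood
        print(lo,hi,'wood',mw.sum(),W[mw].mean(0) if mw.any() else'','grey',mg.sum(),W[mg].mean(0) if mg.any() else '')
    if n=='top':
        m=ok&(rs<80)&(W[...,2]>84)&(W[...,2]<94)&~wood
        pts=W[m][:,:2].astype(np.float32); print('fork rect',cv2.minAreaRect(pts))
        m=ok&(rs<90)&(W[...,2]>6)&(W[...,2]<14); print('base rect',cv2.minAreaRect(W[m][:,:2].astype(np.float32)))
        cv2.imwrite('pics/crop.png',np.hstack([cv2.resize(cv2.cvtColor(p,cv2.COLOR_RGB2BGR)[y:y+90,x:x+90],None,fx=4.4,fy=4.4,interpolation=cv2.INTER_CUBIC) for x,y in((395,227),(183,215))]))
    else:
        cv2.imwrite('pics/crop2.png',cv2.resize(cv2.cvtColor(p,cv2.COLOR_RGB2BGR)[170:290,345:490],None,fx=5,fy=5,interpolation=cv2.INTER_CUBIC))
E
```

```text
top bowl guess [480.17895049 -72.98351382  90.        ] rim (array([480.43231032, -71.95770411]), np.float64(85.19131616398072)) 1460 92.19335548373648
 bench z 2.185031613452222
80 94 wood 10 [499.96271422 254.1449143   91.31023045] grey 941 [515.93993273 274.2658279   89.51587709]
94 101 wood 320 [496.23984512 265.93242766  97.58883729] grey 30 [507.72318266 278.92014741  95.76329167]
110 175 wood 104 [497.3507222  268.70253088 161.38331464] grey 97 [494.19800541 264.68529994 137.92092561]
fork rect ((508.6867370605469, 272.7187194824219), (83.5540771484375, 52.26348114013672), 17.795425415039062)
base rect ((507.1099853515625, 270.6265869140625), (168.34974670410156, 155.05303955078125), 84.38431549072266)
scene bowl guess [480.17895049 -72.98351382  90.        ] rim (array([479.34702207, -69.87831576]), np.float64(85.09337426440946)) 1149 91.45432636887647
 bench z 1.7738851537387514
80 94 wood 6 [490.60561614 275.64317567  92.96588276] grey 1169 [510.28264447 281.6608253   88.73420869]
94 101 wood 397 [493.82848284 274.09017726  97.24901124] grey 38 [494.81599165 271.39648874  96.76005033]
110 175 wood 107 [495.52347547 273.41249049 159.11368224] grey 348 [493.0359905  274.22407824 137.69660191]
```

View pics/crop.png

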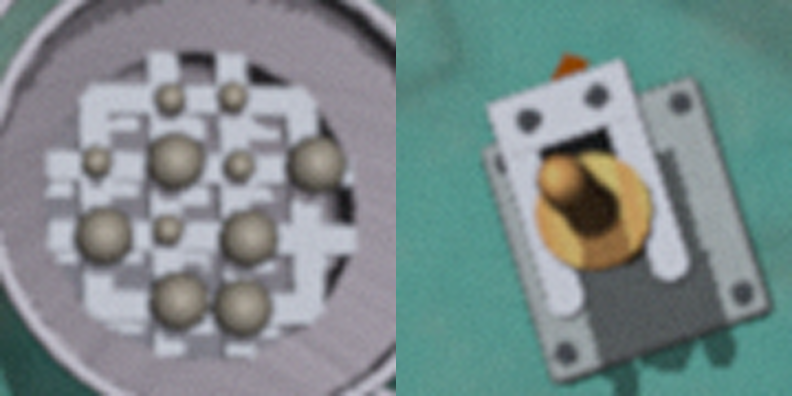

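Crop: small balls sit at (170,98), (232,97), (97,160), (238,165) and (167,229). The big ones are at (175,160), (316,163), (103,234), (249,236), (179,300) and (244,306). The fork's slot opens towards the lower right, so the stand's yaw is about 18°. I'll take a wrist view above the bowl for accuracy.

drive_tool --plan '[{"linear": [0,0,0],"roll": 6.9},{"linear": [0,0,0],"roll": 6.9},{"linear": [30.6,-40.5,0],"roll": 0},{"linear": [30.6,-40.5,0],"roll": 0},{"linear": [30.6,-40.5,0],"roll": 0},{"linear": [30.6,-40.5,0],"roll": 0},{"linear": [30.6,-40.5,0],"roll": 0},{"linear": [30.6,-40.5,0],"roll": 0},{"linear": [30.6,-40.5,0],"roll": 0},{"linear": [30.6,-40.5,0],"roll": 0},{"linear": [30.6,-40.5,0],"roll": 0},{"linear": [30.6,-40.5,0],"roll": 0},{"linear": [30.6,-40.5,0],"roll": 0},{"linear": [30.6,-40.5,0],"roll": 0},{"linear": [0,0,0],"roll": 0},{"linear": [0,0,0],"roll": 0}]'

```text
time: 2.1
tcp_pos: [503.6, -73.2, 200.6]
ee_rot: [180.0, 0.1, -0.0]
contact_force: [-0.3, -0.1, -0.1]
opening: 85.2
grip_force: 0.0
```

```bash
cat >> h.py <<'E'
from scipy.spatial.transform import Rotation as Rot
def wrist():
    o=manip.get_obs(); p,d=manip.read_camera('wrist'); c=dict(manip.get_calibration('wrist'))
    T=np.eye(4);T[:3,:3]=Rot.from_euler('xyz',o['ee_rot'],degrees=True).as_matrix();T[:3,3]=o['tcp_pos']
    c['view']=np.linalg.inv(T@np.array(c['hand_eye'])); return o,p,d,c
E
python3 - <<'E'
from h import *
import pickle
o,p,d,c=wrist(); pickle.dump((o,p,d,c),open('pics/w1.pkl','wb'))
W=cloud(c,d);ok=d>0
r=np.hypot(W[...,0]-480,W[...,1]+72)
m=ok&(r>70)&(r<100)&(W[...,2]>87)&(W[...,2]<97);print('rim',circ(W[m]),m.sum(),W[m][:,2].mean())
u,v=pix(c,[480,-72,50]);print(u,v,o['tcp_pos'])
x0,y0=int(u)-100,int(v)-75
save('w1c',cv2.resize(p[y0:y0+150,x0:x0+200],None,fx=4,fy=4,interpolation=cv2.INTER_CUBIC));print(x0,y0)
E
```

```text
rim (array([481.08012844, -71.9273125 ]), np.float64(84.74357546603684)) 8180 92.37897456244963
314.2875398425695 240.44663695320727 [503.59377819 -73.15722133 200.60685989]
214 165
```

View pics/w1c.png

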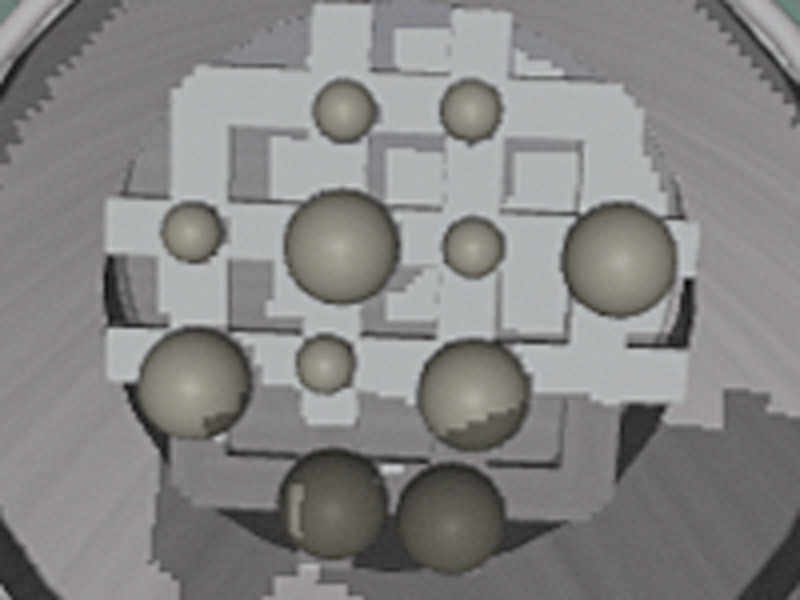

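Wrist crop: small balls at (344,110), (471,110), (192,232), (473,247) and (326,364). Big ones are at (342,247), (620,260), (194,382), (474,395), (333,504) and (452,517). The lattice is turned about 2° in the picture.

Run:
```python
from h import *
import pickle
o,p,d,c=pickle.load(open('pics/w1.pkl','rb'))
f=lambda u,v:(214+(u+.5)/4-.5,165+(v+.5)/4-.5)
C=np.array([481.,-72.])
# land edges
for a,b in(((110,330),(560,341)),((165,195),(165,195)),((570,210),(570,335)),((229,450),(560,465)),((230,130),(230,200)),((370,145),(440,150)),((505,210),(580,215))):
    P=onz(c,*f(*a),50);Q=onz(c,*f(*b),50);e=Q-P;print('edge',P[:2].round(1)-C,Q[:2].round(1)-C,'ang',np.degrees(np.arctan2(e[0],-e[1])).round(1))
for n,L,z in(('s',[(344,110),(471,110),(192,232),(473,247),(326,364)],56),('b',[(342,247),(620,260),(194,382),(474,395),(333,504),(452,517)],61)):
    for q in L: print(n,(onz(c,*f(*q),z)[:2]-C).round(1))
# stirrer from top
t=manip.get_calibration('top');print('collar',onz(t,227.8,262.7,97));
g=lambda u,v:(183+(u-396)/4.4,215+v/4.4)
for q in((563,300),(668,262),(488,105),(620,58)):print(onz(t,*g(*q),90).round(1))
```

```text
edge [-6.4 57.3] [ -8.7 -30.9] ang -1.5
edge [20.6 45.5] [20.6 45.5] ang 180.0
edge [ 17.6 -32.2] [ -7.5 -32.8] ang -88.6
edge [-31.5  34.8] [-34.8 -31.5] ang -2.8
edge [33.2 32.6] [19.6 33. ] ang -91.7
edge [30.3  6.1] [29.3 -7.2] ang -4.2
edge [ 17.6 -19.7] [ 16.6 -34.1] ang -4.0
s [38.  10.8]
s [ 38.  -12.8]
s [14.8 39.8]
s [ 11.8 -13.4]
s [-11.5  14.8]
b [13.1 11.2]
b [ 10.6 -40.7]
b [-13.4  39.8]
b [-16.1 -13.7]
b [-38.5  13.6]
b [-41.3  -9.6]
collar [499.12702492 268.28343541  97.        ]
[468.2 279.8  90. ]
[480.8 242.6  90. ]
[539.8 307.9  90. ]
[556.  260.3  90. ]
```

drive_tool --plan '[{"linear": [-1,-48.7,-17],"roll": 0},{"linear": [-1,-48.7,-17],"roll": 0},{"linear": [-1,-48.7,0],"roll": 0},{"linear": [-1,-48.7,0],"roll": 0},{"linear": [-1,-48.7,0],"roll": 0},{"linear": [-1,-48.7,0],"roll": 0},{"linear": [-1,-48.7,0],"roll": 0},{"linear": [0,0,0],"roll": 0},{"linear": [0,0,0],"roll": 0}]'

```text
time: 3.28
tcp_pos: [497.6, 266.4, 235.0]
ee_rot: [179.9, 0.0, -0.1]
contact_force: [-0.0, 0.3, 0.7]
opening: 85.4
grip_force: 0.0
```

Run:
```python
from h import *
import pickle
o,p,d,c=wrist(); pickle.dump((o,p,d,c),open('pics/w2.pkl','wb'));print(o['tcp_pos'],o['ee_rot'])
W=cloud(c,d);ok=d>0
hh=p.astype(int); wood=(hh[...,0]-hh[...,2]>40)
rs=np.hypot(W[...,0]-500,W[...,1]-269)
for lo,hi in((94,101),(155,175)):
    m=ok&(rs<50)&(W[...,2]>lo)&(W[...,2]<hi)&wood; print(lo,m.sum(),W[m].mean(0),circ(W[m]))
    if m.any():
        k,_=cv2.findContours(m.astype(np.uint8),cv2.RETR_EXTERNAL,cv2.CHAIN_APPROX_NONE); k=max(k,key=len)[:,0]
        P=np.array([W[b,a] for a,b in k]);print(' enc',cv2.minEnclosingCircle(P[:,:2].astype(np.float32)))
m=ok&(rs<75)&(abs(W[...,2]-90)<4)&~wood; print('fork',cv2.minAreaRect(W[m][:,:2].astype(np.float32)),W[m][:,2].mean())
u,v=pix(c,[500,269,90]);x0,y0=int(u)-100,int(v)-75;x0=max(x0,0);y0=max(y0,0);print(x0,y0)
save('w2c',cv2.resize(p[y0:y0+150,x0:x0+200],None,fx=4,fy=4,interpolation=cv2.INTER_CUBIC))
```

```text
[497.60956852 266.3530565  234.97563954] [ 1.79934891e+02  2.30365044e-02 -1.31754876e-01]
94 1427 [502.82475485 270.18235341  98.34674471] (array([497.94219638, 270.16507584]), np.float64(16.304965289925047))
 enc ((497.9460754394531, 270.0408020019531), 20.889999389648438)
155 573 [499.52469935 270.37095989 164.40892382] (array([499.00496951, 270.34125992]), np.float64(5.552671198727875))
 enc ((498.79840087890625, 270.6454162597656), 8.076298713684082)
fork ((507.5395812988281, 273.0381164550781), (83.5401840209961, 52.10675811767578), 17.898632049560547) 90.51459644282404
212 134
```

View pics/w2c.png

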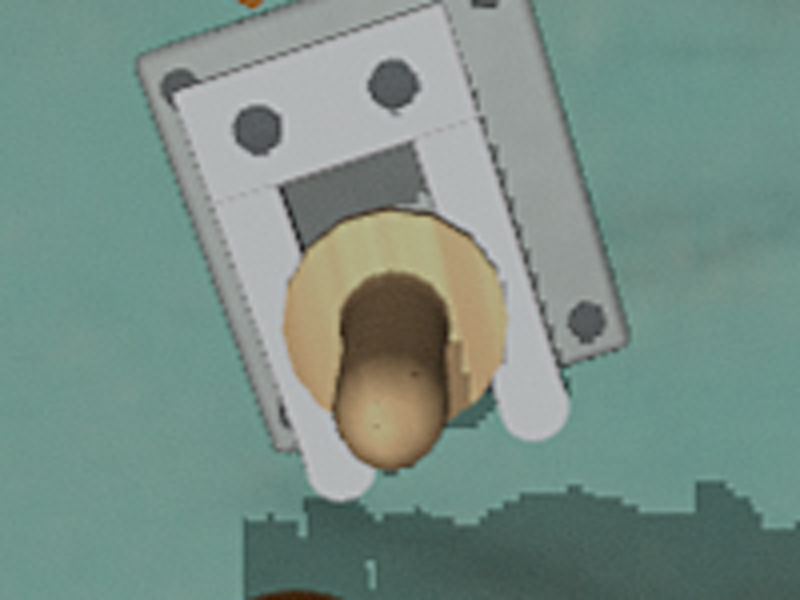

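The stirrer axis is at about (498.4, 270.3), near the crop's collar centre (395,320), within 2 mm of the hanging point.

drive_tool --plan '[{"linear": [0.9,-3.9,31],"roll": 0},{"linear": [0,0,30],"roll": 0},{"linear": [0,0,30],"roll": 0},{"linear": [0,0,20],"roll": 0},{"linear": [0,0,0],"roll": 0},{"linear": [0,0,0],"roll": 0}]'

```text
time: 4.08
tcp_pos: [499.4, 271.2, 125.2]
ee_rot: [-180.0, -0.1, -0.1]
contact_force: [-0.5, -0.1, -0.3]
opening: 85.3
grip_force: 0.0
```

drive_tool --plan '[{"linear": [0,0,0],"roll": 0},{"linear": [0,0,0],"roll": 0},{"linear": [0,0,0],"roll": 0},{"linear": [0,0,0],"roll": 0},{"linear": [0,0,0],"roll": 0},{"linear": [0,0,0],"roll": 0}]' --fingers -1 --newtons 110

```text
time: 4.82
tcp_pos: [498.8, 271.8, 124.6]
ee_rot: [180.0, -0.0, -0.1]
contact_force: [-1.2, -1.1, 6.4]
opening: 12.8
grip_force: 107.8
```

drive_tool --plan '[{"linear": [0,0,-10],"roll": 0},{"linear": [0,0,-20],"roll": 0},{"linear": [0,0,-30],"roll": 0},{"linear": [0,0,-30],"roll": 0},{"linear": [0,0,-10],"roll": 0},{"linear": [0,0,0],"roll": 0},{"linear": [0,0,0],"roll": 0}]'

```text
time: 5.7
tcp_pos: [497.8, 271.5, 222.6]
ee_rot: [179.9, 0.1, -0.1]
contact_force: [0.3, -0.6, -1.1]
opening: 12.8
grip_force: 107.8
```

Run:
```python
from h import *
o,p,d,c=cam('scene')
print(o['tcp_pos'],o['opening'],o['grip_force'])
T=o['tcp_pos']
x,y,w,h=150,130,200,220
save('s2',cv2.resize(p[y:y+h,x:x+w],None,fx=2.6,fy=2.6,interpolation=cv2.INTER_CUBIC))
W=cloud(c,d);hh=p.astype(int);wood=(hh[...,0]-hh[...,2]>40)&(d>0)&(np.hypot(W[...,0]-T[0],W[...,1]-T[1])<40)
for z in range(110,240,10):
    m=wood&(abs(W[...,2]-z)<5); 
    if m.sum()>8: print(z,m.sum(),W[m].mean(0).round(1),np.ptp(W[m][:,:2]@np.array([-.697,-.717])).round(1))
print(W[wood][:,2].min())
v,u=np.nonzero(wood); 
print(u.min(),u.max(),v.min(),v.max())
# predicted ray for foot
a=T.copy(); a[2]=T[2]+11-115; print('foot pix',pix(c,a))
```

```text
[497.80858855 271.53169883 222.58057855] 12.814134346995967 107.79557704925537
190 165 [492.5 276.9 194.1] 39.5
200 312 [492.2 272.9 196.5] 38.6
210 13 [496.8 276.3 209.5] 17.1
191.62504245305664
221 253 231 286
foot pix [242.75789758 311.59595393]
```

View pics/s2.png

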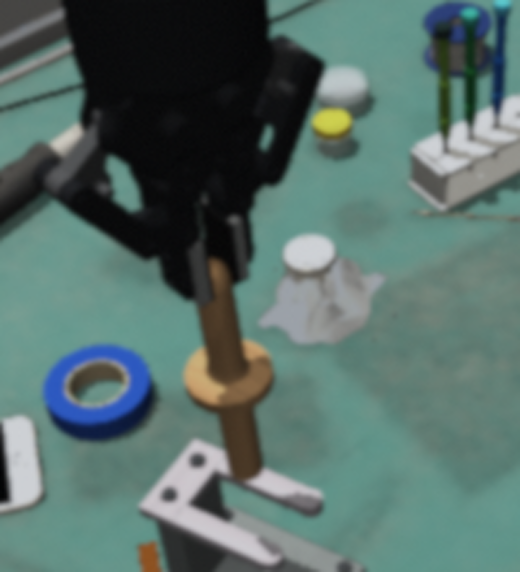

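The stirrer hangs straight in the fingers: collar at crop (229,375), and the foot at (245,475) lies within 2 px of the prediction. Now over the bowl's far edge.

drive_tool --plan '[{"linear": [4.8,49.2,0],"roll": 0},{"linear": [4.8,49.2,0],"roll": 0},{"linear": [4.8,49.2,0],"roll": 0},{"linear": [4.8,49.2,0],"roll": 0},{"linear": [4.8,49.2,0],"roll": 0},{"linear": [4.8,49.2,0],"roll": 0},{"linear": [4.8,49.2,0],"roll": 0},{"linear": [0,0,0],"roll": 0},{"linear": [0,0,0],"roll": 0}]'

```text
time: 6.88
tcp_pos: [531.3, -72.1, 223.3]
ee_rot: [-179.9, 0.1, -0.1]
contact_force: [0.4, -0.2, -1.3]
opening: 13.4
grip_force: 107.9
```

drive_tool --plan '[{"linear": [0,1,20],"roll": 0},{"linear": [0,0,20],"roll": 0},{"linear": [0,0,15],"roll": 0},{"linear": [0,0,8.5],"roll": 0},{"linear": [0,0,0],"roll": 0},{"linear": [0,0,0],"roll": 0}]'

```text
time: 7.62
tcp_pos: [532.3, -73.5, 161.3]
ee_rot: [180.0, -0.1, -0.1]
contact_force: [0.7, -0.5, -1.0]
opening: 12.9
grip_force: 107.9
```

Run:
```python
from h import *
o,p,d,c=wrist();print(o['tcp_pos'],o['contact_force'])
save('w3c',cv2.resize(p[120:400,140:500],None,fx=2.2,fy=2.1))
```

```text
[532.31499277 -73.53098057 161.25857036] [ 0.74854599 -0.50736012 -0.9661143 ]
```

View pics/w3c.png

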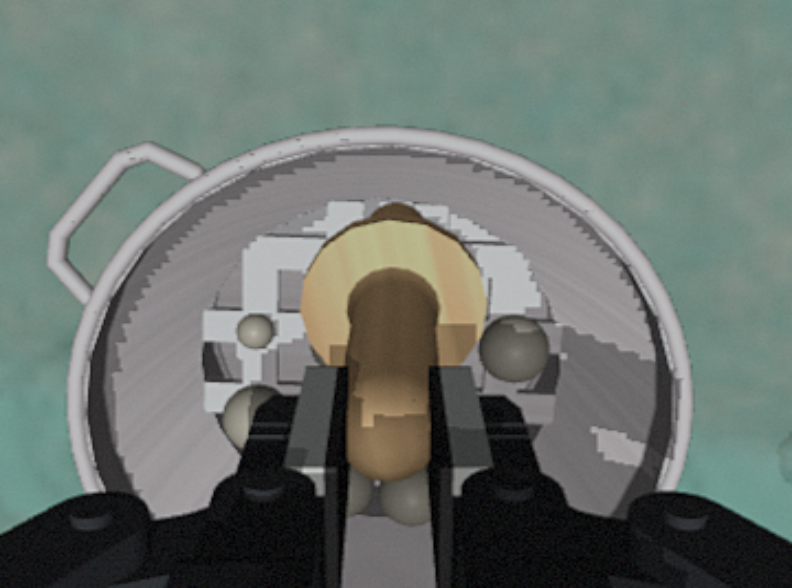

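Foot at (395,205), just inside the far edge of the plate. Small ball 3 is at (255,330). Now push small 1 and small 2.

drive_tool --plan '[{"linear": [0,0,3],"roll": 0},{"linear": [0,0,0],"roll": 0},{"linear": [-2.7,-2.9,0],"roll": 0},{"linear": [-2.7,-2.9,0],"roll": 0},{"linear": [-2.7,-2.9,0],"roll": 0},{"linear": [-2.7,-2.9,0],"roll": 0},{"linear": [-2.7,-2.9,0],"roll": 0},{"linear": [0,0,0],"roll": 0},{"linear": [4.5,5,0],"roll": 0},{"linear": [4.5,5,0],"roll": 0},{"linear": [4.5,5,0],"roll": 0},{"linear": [0,0,0],"roll": 0},{"linear": [-2.9,2.7,0],"roll": 0},{"linear": [-2.9,2.7,0],"roll": 0},{"linear": [-2.9,2.7,0],"roll": 0},{"linear": [-2.9,2.7,0],"roll": 0},{"linear": [-2.9,2.7,0],"roll": 0},{"linear": [0,0,0],"roll": 0},{"linear": [4.5,-4,0],"roll": 0},{"linear": [4.5,-4,0],"roll": 0}]'

```text
time: 10.18
tcp_pos: [526.8, -79.2, 157.6]
ee_rot: [-180.0, -0.0, -0.1]
contact_force: [0.1, 0.0, -0.9]
opening: 12.9
grip_force: 107.9
```

drive_tool --plan '[{"linear": [-3,0,-16],"roll": 0},{"linear": [0,0,-16],"roll": 0},{"linear": [-12,-19,0],"roll": 0},{"linear": [-12,-19,0],"roll": 0},{"linear": [-13,-20,0],"roll": 0},{"linear": [0,0,0],"roll": 0},{"linear": [0,0,0],"roll": 0}]'

```text
time: 11.05
tcp_pos: [486.1, -21.2, 189.6]
ee_rot: [180.0, -0.0, -0.0]
contact_force: [-0.1, -0.1, -0.8]
opening: 12.6
grip_force: 108.0
```

Run:
```python
from h import *
o,p,d,c=wrist();print(o['tcp_pos'],o['contact_force'])
a=p[120:400,160:520]
t,q,_,ct=cam('top')
a=cv2.resize(a,(480,373)); b=cv2.resize(q[217:322,395:500],(315,373))
save('w4c',np.hstack([a,b]))
```

```text
[486.1180714  -21.20193744 189.55732639] [-0.07810734 -0.05789591 -0.83109722]
```

View pics/w4c.png

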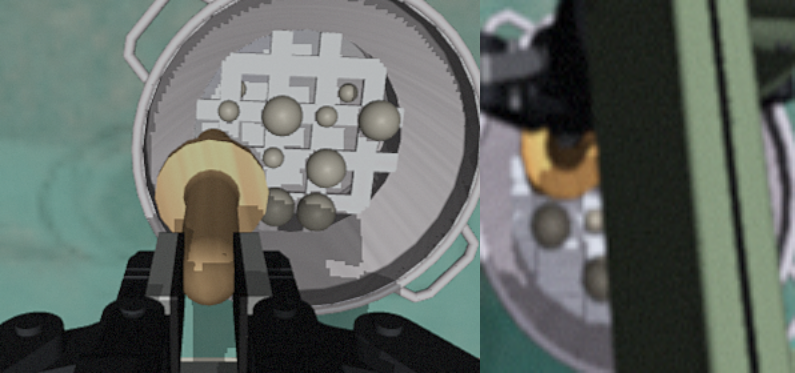

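Small 2 is visible in the pan through its hole at (347,92), and small 1 is gone from the plate. All others are in place. Next small 3.

drive_tool --plan '[{"linear": [0.7,0,16],"roll": 0},{"linear": [0,0,12],"roll": 0},{"linear": [0,0,4],"roll": 0},{"linear": [0,0,0],"roll": 0},{"linear": [1.7,2.4,0],"roll": 0},{"linear": [1.7,2.4,0],"roll": 0},{"linear": [1.7,2.4,0],"roll": 0},{"linear": [1.7,2.4,0],"roll": 0},{"linear": [1.7,2.4,0],"roll": 0},{"linear": [1.7,2.4,0],"roll": 0},{"linear": [0,0,0],"roll": 0},{"linear": [-2,-3,0],"roll": 0},{"linear": [0,0,-16],"roll": 0},{"linear": [0,0,-16],"roll": 0},{"linear": [0,0,0],"roll": 0}]'

```text
time: 13.02
tcp_pos: [495.9, -32.8, 190.6]
ee_rot: [180.0, -0.2, -0.0]
contact_force: [0.5, 0.6, -0.5]
opening: 12.9
grip_force: 108.0
```

Run:
```python
from h import *
o,p,d,c=wrist();print(o['tcp_pos'],o['contact_force'])
save('w5c',cv2.resize(p[120:320,250:520],(648,480)))
```

```text
[495.87635331 -32.75554205 190.62223197] [ 0.45189773  0.58465372 -0.51335332]
```

View pics/w5c.png

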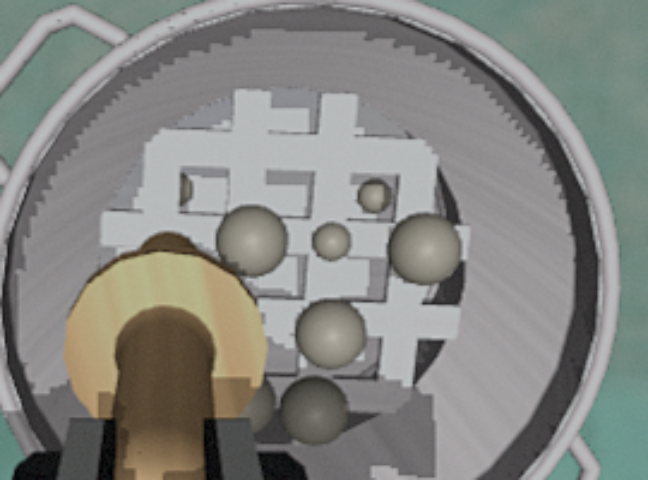

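Small 3's place is empty and one ball shows in the pan at (186,190). Now small 5 and small 4 from the centre.

drive_tool --plan '[{"linear": [-7.7,19.5,0],"roll": 0},{"linear": [-7.7,19.5,0],"roll": 0},{"linear": [0,0,0],"roll": 0},{"linear": [0,0,12],"roll": 0},{"linear": [0,0,12],"roll": 0},{"linear": [0,0,8.5],"roll": 0},{"linear": [0,0,0],"roll": 0},{"linear": [-2.4,-2.6,0],"roll": 0},{"linear": [-2.4,-2.6,0],"roll": 0},{"linear": [-2.4,-2.6,0],"roll": 0},{"linear": [-2.4,-2.6,0],"roll": 0},{"linear": [-2.4,-2.6,0],"roll": 0},{"linear": [-2.4,-2.6,0],"roll": 0},{"linear": [0,0,0],"roll": 0},{"linear": [4.8,5.2,0],"roll": 0},{"linear": [4.8,5.2,0],"roll": 0},{"linear": [4.8,5.2,0],"roll": 0}]'

```text
time: 15.2
tcp_pos: [480.3, -72.5, 157.0]
ee_rot: [180.0, -0.0, -0.1]
contact_force: [-0.3, -0.3, -0.7]
opening: 12.5
grip_force: 108.0
```

drive_tool --plan '[{"linear": [2.4,2.6,0],"roll": 0},{"linear": [2.4,2.6,0],"roll": 0},{"linear": [2.4,2.6,0],"roll": 0},{"linear": [2.4,2.6,0],"roll": 0},{"linear": [2.4,2.6,0],"roll": 0},{"linear": [2.4,2.6,0],"roll": 0},{"linear": [0,0,0],"roll": 0},{"linear": [-4,-4,0],"roll": 0},{"linear": [0,0,-20],"roll": 0},{"linear": [0,0,-30],"roll": 0},{"linear": [0,0,-16],"roll": 0},{"linear": [-5,-48,0],"roll": 0},{"linear": [-5,-48,0],"roll": 0},{"linear": [0,0,0],"roll": 0},{"linear": [0,0,0],"roll": 0}]'

```text
time: 17.08
tcp_pos: [480.0, 12.4, 223.1]
ee_rot: [180.0, 0.0, -0.0]
contact_force: [0.3, -0.3, -0.7]
opening: 12.3
grip_force: 108.1
```

Run:
```python
from h import *
o,p,d,c=wrist();print(o['tcp_pos'],o['contact_force'])
u,v=pix(c,[480,-72,50]);print(u,v)
t,q,_,ct=cam('top')
x0=int(np.clip(u-110,0,420));y0=int(np.clip(v-100,0,280))
save('w6c',np.hstack([cv2.resize(p[y0:y0+200,x0:x0+220],(440,400)),cv2.resize(q[222:322,396:496],(350,400))[:, :350]]))
```

```text
[480.02951276  12.36256081 223.09272335] [ 0.29301536 -0.26005447 -0.66259174]
419.24136409041 205.2606701091005
```

View pics/w6c.png

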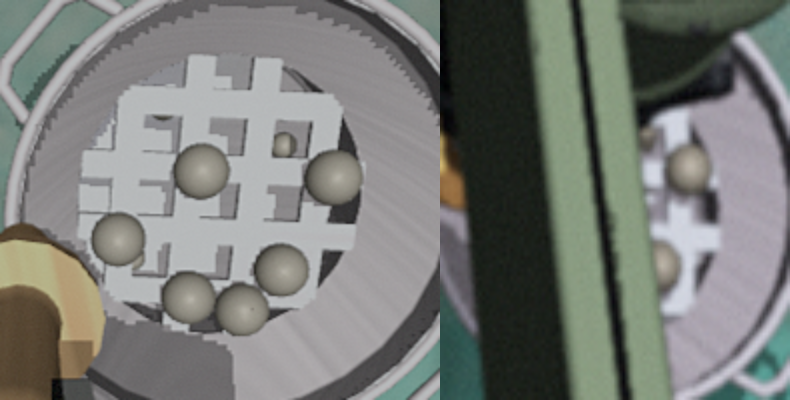

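Every visible land is clear. Six big balls remain on the plate, and a bit of small 5 shows at (137,262). I'll check by depth whether it's in the pan.

```bash
cat > chk.py <<'E'
from h import *
o,p,d,c=wrist();W=cloud(c,d);ok=d>0
C=np.array([480.5,-71.8]);R=np.array([[1,-.045],[.045,1]])
S=(W[...,:2]-C)@R.T  # sieve axes
r=np.hypot(S[...,0],S[...,1])
def cl(m,n):
    k,l,st,ce=cv2.connectedComponentsWithStats(m.astype(np.uint8))
    for i in range(1,k):
        if st[i,4]>=n:
            q=l==i;print('  n',st[i,4],'pos',np.r_[S[q].mean(0),W[q][:,2].mean()].round(1),'zmax',W[q][:,2].max().round(1),'rgb',p[q].mean(0).round(0),'pix',ce[i].round(0))
print(o['tcp_pos']);print('above plate');cl(ok&(r<57)&(W[...,2]>53.5)&(W[...,2]<90),6)
h=p.astype(int); print('warm (ball) below plate');cl(ok&(r<62)&(W[...,2]<46)&(h[...,0]-h[...,2]>12),4)
E
python3 chk.py
```

```text
[480.25624909  11.6798785  223.06732225]
above plate
  n 635 pos [14.5 13.  68.4] zmax 73.4 rgb [127. 124. 115.] pix [409. 190.]
  n 648 pos [ 14.3 -37.9  68.2] zmax 73.5 rgb [124. 121. 112.] pix [475. 193.]
  n 593 pos [-13.5  42.7  68.4] zmax 73.9 rgb [127. 125. 116.] pix [367. 224.]
  n 1748 pos [-33.4  -6.7  67.1] zmax 74.0 rgb [125. 122. 113.] pix [427. 250.]
warm (ball) below plate
  n 65 pos [ 19.2 -33.6  15. ] zmax 16.8 rgb [142. 139. 128.] pix [450. 177.]
  n 17 pos [-37.1  25.9  15.4] zmax 17.6 rgb [137. 133. 122.] pix [377. 236.]
```

drive_tool --plan '[{"linear": [-35,30,0],"roll": 0},{"linear": [-35,54,0],"roll": 0},{"linear": [0,0,0],"roll": 0},{"linear": [0,0,0],"roll": 0}]'

```text
time: 17.73
tcp_pos: [411.6, -70.4, 223.3]
ee_rot: [-180.0, -0.1, -0.2]
contact_force: [-0.8, 1.1, 0.1]
opening: 12.6
grip_force: 108.1
```

```bash
python3 chk.py
```

```text
[411.55217414 -70.38666083 223.31695634]
above plate
  n 730 pos [13.2 11.4 68.7] zmax 73.7 rgb [131. 128. 119.] pix [303.  98.]
  n 726 pos [ 13.1 -39.5  68.6] zmax 74.0 rgb [132. 129. 120.] pix [373. 101.]
  n 678 pos [-14.8  41.   68.8] zmax 74.2 rgb [132. 129. 120.] pix [261. 136.]
  n 1282 pos [-33.4 -18.   67.1] zmax 73.6 rgb [134. 131. 122.] pix [339. 164.]
  n 637 pos [-37.3  11.1  68.8] zmax 73.5 rgb [133. 131. 121.] pix [301. 168.]
warm (ball) below plate
  n 15 pos [21.2 33.2 15.2] zmax 16.2 rgb [101.  98.  87.] pix [279.  89.]
  n 16 pos [ 21.9 -33.3  14.7] zmax 16.3 rgb [142. 138. 127.] pix [358.  92.]
  n 41 pos [-34.1  27.1  15.4] zmax 17.6 rgb [146. 142. 131.] pix [285. 157.]
```

All six big balls are on the plate, no small ball is left above it. Back to the fork.

drive_tool --plan '[{"linear": [10.8,-42.6,0],"roll": 0},{"linear": [10.8,-42.6,0],"roll": 0},{"linear": [10.8,-42.6,0],"roll": 0},{"linear": [10.8,-42.6,0],"roll": 0},{"linear": [10.8,-42.6,0],"roll": 0},{"linear": [10.8,-42.6,0],"roll": 0},{"linear": [10.8,-42.6,0],"roll": 0},{"linear": [10.8,-42.6,0],"roll": 0},{"linear": [0,0,0],"roll": 0},{"linear": [0,0,0],"roll": 0},{"linear": [0,0,0],"roll": 0}]'

```text
time: 19.15
tcp_pos: [497.6, 270.3, 223.0]
ee_rot: [180.0, 0.0, -0.1]
contact_force: [-0.5, 0.0, -0.5]
opening: 12.4
grip_force: 108.2
```

Run:
```python
from h import *
for n in('scene',):
    o,p,d,c=cam(n);T=o['tcp_pos'];print(T)
    h=p.astype(int);W=cloud(c,d);m=(h[...,0]-h[...,2]>25)&(d>0)&(np.hypot(W[...,0]-T[0],W[...,1]-T[1])<45)&(W[...,2]>105)&(W[...,2]<184)
    v,u=np.nonzero(m);print(m.sum(),W[m][:,2].min(),W[m][:,2].max())
    for vv in range(v.min(),v.max(),6):
        uu=u[v==vv]
        # predicted axis column at this row
        zz=np.arange(118,184,1.);P=np.array([pix(c,[T[0],T[1],z]) for z in zz]);k=np.argmin(abs(P[:,1]-vv))
        print(vv,uu.min(),uu.max(),uu.mean().round(1),'pred',P[k].round(1))
```

```text
[497.64302251 270.25059948 223.0450783 ]
252 124.94499447543208 174.6212620292512
286 246 246 246.0 pred [239.6 285.8]
292 237 247 242.0 pred [240.6 292.1]
298 238 247 242.5 pred [241.6 298.2]
304 239 249 244.0 pred [242.5 304.1]
310 241 248 244.5 pred [243.4 310. ]
```

The rod is upright; lower it into the fork.

drive_tool --plan '[{"linear": [0.2,0,20],"roll": 0},{"linear": [0,0,20],"roll": 0},{"linear": [0,0,20],"roll": 0},{"linear": [0,0,20],"roll": 0},{"linear": [0,0,10],"roll": 0},{"linear": [0,0,4],"roll": 0},{"linear": [0,0,2],"roll": 0},{"linear": [0,0,0],"roll": 0},{"linear": [0,0,0],"roll": 0}]'

```text
time: 20.32
tcp_pos: [498.4, 271.0, 127.6]
ee_rot: [-180.0, -0.1, -0.1]
contact_force: [0.4, -1.1, -0.7]
opening: 13.1
grip_force: 108.2
```

drive_tool --plan '[{"linear": [0,0,1],"roll": 0},{"linear": [0,0,1],"roll": 0},{"linear": [0,0,0.7],"roll": 0},{"linear": [0,0,0],"roll": 0},{"linear": [0,0,0],"roll": 0}]'

```text
time: 20.95
tcp_pos: [498.3, 270.9, 124.7]
ee_rot: [-180.0, -0.0, -0.1]
contact_force: [-1.0, -0.1, 1.4]
opening: 12.8
grip_force: 108.4
```

drive_tool --plan '[{"linear": [0,0,0],"roll": 0},{"linear": [0,0,0],"roll": 0},{"linear": [0,0,0],"roll": 0},{"linear": [0,0,0],"roll": 0},{"linear": [0,0,0],"roll": 0},{"linear": [0,0,0],"roll": 0},{"linear": [0,0,-10],"roll": 0},{"linear": [0,0,-30],"roll": 0},{"linear": [0,0,-40],"roll": 0},{"linear": [0,0,-30],"roll": 0},{"linear": [0,0,0],"roll": 0},{"linear": [0,0,0],"roll": 0},{"linear": [0,0,0],"roll": 0},{"linear": [0,0,0],"roll": 0}]' --fingers 1

```text
time: 22.7
tcp_pos: [497.7, 270.6, 233.3]
ee_rot: [179.9, 0.1, -0.1]
contact_force: [0.4, -0.1, -0.4]
opening: 85.4
grip_force: 0.0
```

Run:
```python
from h import *
o,p,d,c=wrist();print(o['tcp_pos'],o['opening'],o['contact_force'])
W=cloud(c,d);ok=d>0
hh=p.astype(int); wood=(hh[...,0]-hh[...,2]>40)
rs=np.hypot(W[...,0]-500,W[...,1]-269)
for lo,hi in((94,101),(155,175)):
    m=ok&(rs<50)&(W[...,2]>lo)&(W[...,2]<hi)&wood; print(lo,m.sum(),W[m].mean(0),cv2.minEnclosingCircle(W[m][:,:2].astype(np.float32)))
```

```text
[497.74940527 270.57243079 233.33157453] 85.35997277697514 [ 0.36062164 -0.07475769 -0.3929252 ]
94 1445 [502.6353941  269.38495459  98.35958053] ((497.71356201171875, 269.0959167480469), 20.767078399658203)
155 582 [499.26250668 269.44181483 164.51135839] ((498.033935546875, 268.76031494140625), 8.711709022521973)
```

Collar height and handle position match the start, and the stirrer is upright. I'll hand the job in.

```bash
python3 -c "
from workcell import manip
print(manip.finish_job())"
```

```text
the job is handed in; nothing more can be done
None
```

The job is handed in: all five small balls have dropped through, with three seen in the pan and none left on the plate. The six big balls are still in the bowl, and the stirrer hangs upright in the fork. The hand-in call returned no verdict, and I didn't re-measure the tape rolls and the jar.

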